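# Zero the coffee grinder and back it off a quarter turn

## Robot

A 6-joint arm with a two-finger parallel gripper is mounted at the origin on the work surface. World frame = base frame: x ahead of the robot, y to its left, z up, the work surface at z = 0. Lengths are in m, angles in rad, forces in N, time in s.
With the tool pointing down it reaches from about 0.4 to 0.825 m from the base axis. Payload 7 kg.
Tool frame: the origin (TCP) lies on the centre line of the jaws, within the pads' length; the fingertips stand 25 mm ahead of it and the grasp point (between the pads) lies 6 mm ahead of it; z points along the fingers, y is the line along which they close (so a half turn about z gives the same grasp; the last joint's range is limited). The gripper opens to 88 mm and grips with 3 to 60 N. Pads are 19 mm wide; open, the fingers measure 130 mm over their backs; the gripper's body (78 mm by 193 mm) begins 47 mm behind the grasp point.
Start: joints at [1.511, 0.359, 0.012, 0, -1.224, -0.288], TCP at [0.23, 0.635, 0.22] pointing down, gripper open.
Joint ranges: [-3.07, 3.07], [-1.43, 2.12], [-1.02, 1.25], [-3.03, 1.67], [-3.05, -0], [-3.03, 3.03]. Speed limits (rad/s): [2.39, 2.39, 3.01, 3.14, 3.14, 3.14].

## Interface

Orientations are given as [roll, pitch, yaw] about the fixed x, y, z axes, in that order (R = Rz(yaw) Ry(pitch) Rx(roll)).
In Python, from station import readout, vision, arm gives the robot as it stands. The module is installed in compiled form; this text tells all that it offers.
- The arm moves only by the tool carry_out, never from a script. Its argument "commands" is a list of rows, each an object with "dp": the shift along the tool's x, y, z in m, a list of three; "rotation": the turn, a rotation vector about the tool's x, y, z in degrees, a list of three. In form: [{"dp": [dx, dy, dz], "rotation": [wx, wy, wz]}, ...]. A call has 1 to 8 rows; each row shifts and turns the commanded pose from where the row before left it, along the tool's axes as they then stand; what a row does not reach is not made up. A row lasts 1/8 s, in which the tool goes at most 62.5 mm and 10.7 degrees, less where a joint would pass 70% of its speed; a pose out of reach is approached as far as the arm can. A call with a gripper value outside its range is refused whole. "grip" is the finger opening in m, from 0 to 0.0876, set as the call begins (left out, the last holds). The fingers move at their own pace and stop on an object; "force" is the grip in N (left out, the last holds). Time passes only in rows, so rows that do not move let the fingers close. It gives the time, the measured TCP pose, the force, the opening and the grip force at its end, in the units of the state.
- readout.get_state(): the state, without advancing time (a new reading comes with each control period).
- vision.grab_frame(name): name is "scene" or "top" or "wrist"; returns (picture, depth): 384x512x3 uint8, red, green, blue; 384x512 float32, m along the optical axis (not along the pixel's ray), 0 where there is no reading.
- vision.calibration(name): a dict with "fovy" (degrees; the focal length in pixels is half the picture's height over the tangent of half this angle, whatever the lens; pixels are square), "cx", "cy" (the principal point, pixels), "origin" and "attitude" of the camera in the world; the wrist camera has in their place "mount" (4x4, takes a point from camera to tool coordinates, whose origin is the TCP and whose axes are the flange's). Camera axes: x right, y down, z forward; pixel columns grow to the right and rows downward; lengths in m; the calibration is good to about 2 mm. A picture is of the moment at which its call begins: read the wrist's pose just before it. calibration takes no time and is no camera call.
- arm.job_done(): hands the job in; it is judged then, once.
Trained networks look in the newest picture that a camera, given by its name, has taken for a name from the list of things; names that differ only in an ending like _2 or _b are one class to them, and where a whole thing is asked for, a point or a joint stands for the part that bears it (a point fixed in the world has none). Each returns a list of dicts, best first, with "score" (0 to 1); they miss things now and then, are a little off and sometimes report something else, mostly with a low value. They report only what shows in the picture. A call takes as long as a camera call.
- vision.trace(label, camera): "pixels" (384x512 bool, what is visible of it) and "position" ([row, column] in pixels, amid what is visible of it).
The state is a dict: "t": time; "q": joint angles; "qd": joint speeds; "joint_efforts": joint torques, N m; "eef_pos": TCP position; "ee_rot": TCP orientation; "force": force on the tool from outside, world axes, zero at the start; "moment": the same for the moment, N m; "width": finger opening in m; "gripper_force": force on a finger pad.
Only numpy, scipy, OpenCV 4.12 (cv2) and the standard library are available. Lean on these libraries where they do the work, as an engineer would, in place of code of your own. Each camera call takes 0.05 s, during which the arm holds its last target. There are 200 camera calls.

## Task

Set the coffee grinder: turn its orange adjuster knob clockwise until the screw clearly bottoms (burrs touching, snug but not forced), then back it off counterclockwise by a quarter turn and let go. Leave the bento, pen bin, cup and binder clip where they are.

Things in the scene. Friction and masses are not known exactly. Their poses are not given: they have to be found in the camera images.
- grinder: Grey burr grinder, fixed, 220 (x) x 130 (y) x 130 mm high. Origin under its centre; -x is the front with the spout. The upright adjuster screw axis is on its flat top at x = -55 mm, y = 0; behind it the amber bean hopper (x = +60 mm, radius 40 mm) stands 48 mm above the top. Beside the adjuster a white tick (front) marks zero, a green tick (-y side) a quarter turn counterclockwise.
- knob: Orange adjuster knob. Origin on the screw axis, 142 mm above the counter, z up. A disc (radius 20 mm, 6 mm thick) carries an upright grip bar 44 mm long (own x), 14 mm thick (own y), 6 to 38 mm above the origin: pinch it across own y. Clockwise from above screws it in, without sinking noticeably.
- knob_grip (a point): Middle of the orange grip bar, on the screw axis, 22 mm above the knob's origin, axes as the knob's. The knob turns in against a steady drag of about 0.06 N m. How far it must turn to bottom differs each time and cannot be seen: 0.9 to 2.9 rad from the start. There it stops hard.
- ring (a joint): Black scale ring under the knob, radius 37 mm, white pointer, rad, counterclockwise positive, 0 = at white tick, its end stop; starts at 0 to 0.4. Friction drags it with the knob: screwing in brings it to 0, where it waits; backing off carries it along, and it stays where left. After bottoming it shows the amount backed off (quarter turn 1.571, green tick); before that, nothing.
- carrier (a joint): Elastic wind-up of the steel burr carrier holding ring and screw, rad, counterclockwise positive, 0 = relaxed, 4 N m per rad, so it shows the torque on the knob: about -0.015 while the screw runs in freely, beyond -0.05 (0.2 N m) when snug on the bottom; -0.16 (0.64 N m) is forced and harms the burrs.
- bento: Clear two-tier stacking bento, 154 x 115 x 96 mm high, blue side clips; origin under its centre. Stands beside the grinder.
- penbin: Red tilt-out pen bin, 80 x 110 x 100 mm, with pens and a steel spoon-shaped bookmark standing in it up to 135 mm high; origin under its centre. Stands beside the grinder.
- cup: Blue ceramic cup, rim radius 37 mm, 75 mm high, origin under its centre.
- clip: Green binder clip lying flat, 46 x 20 x 14 mm, origin under its centre.

How it is judged:
By the outcome, as a careful person would: the job done as asked, in the order asked, and still so for the second after the job is handed in, with the robot touching nothing.
It also fails if it takes over 51 s, if anything falls off the work surface, if the arm or the gripper's body presses on something with over 40 N, if the wrist force passes 120 N, or if a joint passes its speed limit or range.

## Working session

There is one attempt and no reset: what is moved stays moved. The work goes in short steps, Python scripts to look and compute and a tool call to move; the robot and the scene stay as the last step left them, time stands still between calls to the robot, and variables do not carry over. Pictures are saved under pics/ and viewed, at most 10 in all, crops included, and the job is handed in when it is done.

Besides the shell and the picture viewer there is one more tool, called after "Emit:" as a command line: name --argument value ..., lists and objects as JSON in quotes. carry_out: Moves the arm, as the interface text tells. Its arguments: {"type":"object","properties":{"commands":{"type":"array"},"grip":{"type":"number"},"force":{"type":"number"}},"required":["commands"]}

```bash
mkdir -p pics; cat > h.py <<'E'
import numpy as np, cv2
from scipy.spatial.transform import Rotation as R
from station import readout, vision, arm
def K(name):
    c=vision.calibration(name); f=192/np.tan(np.radians(c["fovy"])/2); return c,f
def pose(name,st=None):
    c,f=K(name)
    if "mount" in c:
        st=st or readout.get_state()
        T=np.eye(4); T[:3,:3]=rot(st["ee_rot"]); T[:3,3]=st["eef_pos"]
        return T@np.array(c["mount"])
    T=np.eye(4); a=np.array(c["attitude"]); T[:3,:3]=a if a.shape==(3,3) else rot(a); T[:3,3]=c["origin"]; return T
def rot(a):
    a=np.array(a); return a if a.shape==(3,3) else R.from_euler("xyz",a).as_matrix()
def cloud(name,depth,T):
    c,f=K(name); v,u=np.mgrid[:384,:512]
    p=np.stack([(u-c["cx"])/f*depth,(v-c["cy"])/f*depth,depth],-1)
    return p@T[:3,:3].T+T[:3,3]
def save(name,img): cv2.imwrite("pics/"+name,img[...,::-1])
E
python3 - <<'E'
from h import *
print(readout.get_state()); 
for n in("scene","top","wrist"): print(n,vision.calibration(n))
out=[]
for n in("scene","top"):
    T=pose(n); im,d=vision.grab_frame(n); P=cloud(n,d,T); out.append(im)
    np.savez(n+".npz",im=im,P=P)
    for l in("knob","grinder","ring","bento","penbin","cup","clip"):
        for r in vision.trace(l,n)[:1]:
            m=r["pixels"]&(d>0); q=P[m]
            print(n,l,round(r["score"],2),np.round(r["position"]),m.sum(),np.round(np.median(q,0),3) if m.any() else "",np.round(np.percentile(q,[3,97],axis=0),3).tolist() if m.any() else "")
save("a.png",cv2.resize(np.hstack(out),(800,300)))
E
```

```text
{'t': 0.0, 'q': array([ 1.51110189e+00,  3.59369278e-01,  1.10553332e-02, -3.31594847e-04,
       -1.22407861e+00, -2.88097323e-01]), 'qd': array([ 0.0018989 , -0.00062581, -0.00064724, -0.00156335,  0.00019182,
       -0.00030921]), 'joint_efforts': array([-2.18263383e-03, -5.82717276e+01,  2.93053025e+01,  6.99723065e+00,
        6.76953845e-03, -1.62989627e-04]), 'eef_pos': array([0.22992012, 0.63411125, 0.21943588]), 'ee_rot': array([ 3.13997364e+00, -1.54700350e-04, -3.47904559e-01]), 'force': array([-0.11323647,  0.33601517, -0.67884835]), 'moment': array([ 0.01223323, -0.05235857,  0.0422693 ]), 'gripper_force': 0.0, 'width': 0.08778395900279426}
scene {'fovy': 57.54012071986897, 'cx': 248.02990204083244, 'cy': 195.4420692321835, 'origin': array([ 1.06688251, -0.36875822,  0.66130508]), 'attitude': array([-2.30868033,  0.01351114,  0.91953265])}
top {'fovy': 42.78672894864873, 'cx': 253.87525051406712, 'cy': 191.31526044440528, 'origin': array([0.4087571 , 0.00294268, 1.17732796]), 'attitude': array([-2.9618505 ,  0.00703439, -1.58306087])}
wrist {'fovy': 60.414358735775835, '
[... 808 characters left out ...]
ene penbin 0.77 [290. 166.] 3304 [ 0.683 -0.269  0.068] [[0.61, -0.321, 0.008], [0.685, -0.215, 0.127]]
scene cup 0.67 [262. 241.] 1229 [ 0.681 -0.109  0.049] [[0.653, -0.144, 0.006], [0.72, -0.079, 0.076]]
top knob 0.75 [204. 254.] 279 [0.56  0.006 0.167] [[0.545, -0.009, 0.144], [0.577, 0.023, 0.182]]
top grinder 0.83 [188. 252.] 6156 [0.609 0.015 0.131] [[0.509, -0.05, 0.02], [0.717, 0.079, 0.176]]
top ring 0.56 [208. 254.] 939 [0.561 0.008 0.143] [[0.531, -0.024, 0.137], [0.595, 0.04, 0.181]]
top bento 0.83 [204. 165.] 3432 [0.581 0.205 0.095] [[0.51, 0.142, 0.044], [0.658, 0.269, 0.099]]
top cup 0.67 [161. 304.] 865 [ 0.693 -0.113  0.029] [[0.651, -0.143, 0.001], [0.717, -0.079, 0.076]]
```

View pics/a.png

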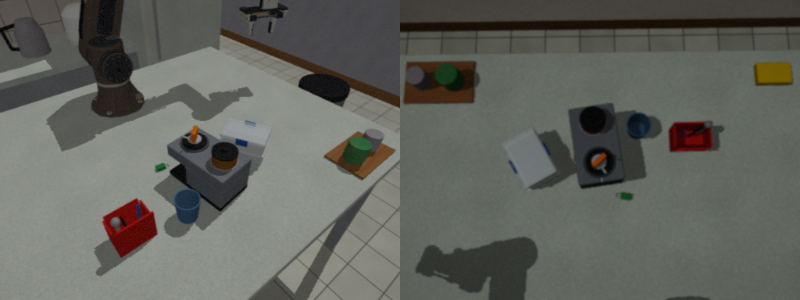

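The scene picture (left half) shows the grinder with its knob near (194,137) in the composite. In the top picture (right half) the knob is near (600,160), with the bento on one side and the cup and red bin on the other. Next I'll get the bar's yaw and the ring centre.

```bash
python3 - <<'E'
from h import *
for n in("scene","top"):
    z=np.load(n+".npz"); P=z["P"]; im=z["im"].astype(int)
    near=np.hypot(P[...,0]-.563,P[...,1]-.007)<.03
    m=near&(P[...,2]>.15)&(im[...,0]>im[...,2]+60)
    mt=m&(P[...,2]>.174)
    for mm in(m,mt):
        q=P[mm][:,:2]; c=q.mean(0); w,V=np.linalg.eigh(np.cov(q.T)); 
        print(n,len(q),c,np.degrees(np.arctan2(V[1,1],V[0,1])),np.sqrt(w),P[mm][:,2].max(),cv2.minAreaRect((q*1000).astype(np.float32)))
    g=(np.abs(P[...,2]-.13)<.004)&(np.hypot(P[...,0]-.61,P[...,1]-.01)<.15)
    print("grinder top",cv2.minAreaRect((P[g][:,:2]*1000).astype(np.float32)),np.median(P[g][:,2]))
E
```

```text
scene 140 [0.57146119 0.00203766] 132.00075080915835 [0.00419735 0.01333011] 0.1822674438436726 ((565.0729370117188, 8.082422256469727), (14.14920711517334, 45.515865325927734), 42.82696533203125)
scene 86 [0.56781077 0.005626  ] 134.99428193479173 [0.00405222 0.01335643] 0.1822674438436726 ((564.9873657226562, 7.999433517456055), (14.117440223693848, 45.58917999267578), 43.381351470947266)
grinder top ((618.96875, 15.278282165527344), (220.88705444335938, 130.94036865234375), 8.105084419250488) 0.1307245219175307
top 144 [0.56250082 0.00787019] 132.5915264524642 [0.00398192 0.01259834] 0.1828738611845102 ((562.6287231445312, 8.094474792480469), (13.700227737426758, 42.988502502441406), 44.23680114746094)
top 138 [0.56288545 0.00774397] 132.20304310271587 [0.00391045 0.01266805] 0.1828738611845102 ((563.015869140625, 8.062973022460938), (13.687540054321289, 42.489864349365234), 43.46844482421875)
grinder top ((617.5764770507812, 15.738327026367188), (219.6490478515625, 129.77203369140625), 7.893801212310791) 0.12976913840067206
```

Emit:
carry_out --commands '[{"dp": [0.0377, 0.0339, -0.02], "rotation": [0, 0, 0]}, {"dp": [0.0377, 0.0339, -0.02], "rotation": [0, 0, 0]}, {"dp": [0.0377, 0.0339, -0.02], "rotation": [0, 0, 0]}, {"dp": [0.0377, 0.0339, -0.02], "rotation": [0, 0, 0]}, {"dp": [0.0377, 0.0339, 0], "rotation": [0, 0, 0]}, {"dp": [0.0377, 0.0339, 0], "rotation": [0, 0, 0]}, {"dp": [0.0377, 0.0339, 0], "rotation": [0, 0, 0]}]'

```text
t: 1.68
eef_pos: [0.3978, 0.32, 0.3008]
ee_rot: [-3.141, -0.0, -0.347]
force: [1.3, -0.4, -0.5]
width: 0.0873
gripper_force: 0.0
```

Emit:
carry_out --commands '[{"dp": [0.0377, 0.0339, 0], "rotation": [0, 0, 0]}, {"dp": [0.0377, 0.0339, 0], "rotation": [0, 0, 0]}, {"dp": [0.0377, 0.0339, 0], "rotation": [0, 0, 0]}, {"dp": [0.0377, 0.0339, 0], "rotation": [0, 0, 0]}, {"dp": [0.0377, 0.0339, 0], "rotation": [0, 0, 0]}, {"dp": [0.0377, 0.0339, 0], "rotation": [0, 0, 0]}, {"dp": [0.0377, 0.0339, 0], "rotation": [0, 0, 0]}]'

```text
t: 2.55
eef_pos: [0.5651, 0.0069, 0.3007]
ee_rot: [-3.141, -0.001, -0.348]
force: [0.7, 1.0, -0.0]
width: 0.0876
gripper_force: 0.0
```

Emit:
carry_out --commands '[{"dp": [0, 0, 0], "rotation": [0, 0, 9]}, {"dp": [0, 0, 0], "rotation": [0, 0, 9]}, {"dp": [0, 0, 0], "rotation": [0, 0, 9]}, {"dp": [0, 0, 0], "rotation": [0, 0, 0]}]' --grip 0.05

```text
t: 3.05
eef_pos: [0.5645, 0.0084, 0.3004]
ee_rot: [-3.141, -0.0, -0.818]
force: [0.2, 0.3, 0.5]
width: 0.0539
gripper_force: 0.0
```

```bash
cat >> h.py <<'E'
def look(fn=None):
    st=readout.get_state(); T=pose("wrist",st); im,d=vision.grab_frame("wrist"); P=cloud("wrist",d,T)
    if fn: save(fn,im)
    I=im.astype(int); near=np.hypot(P[...,0]-.5635,P[...,1]-.008)<.035
    m=near&(P[...,2]>.17)&(I[...,0]>I[...,2]+60)
    c,s,a=cv2.minAreaRect((P[m][:,:2]*1000).astype(np.float32))
    q=P[m][:,:2]; w,V=np.linalg.eigh(np.cov(q.T))
    print("bar",m.sum(),np.round(c,1),np.round(s,1),round(a,1),"pca",q.mean(0).round(4),np.degrees(np.arctan2(V[1,1],V[0,1])).round(1),"top",P[m][:,2].max())
    return st,im,P
def tool(st):
    print("t",st["t"],"q",np.round(st["q"],3),"pos",np.round(st["eef_pos"],4),"rpy",np.degrees(st["ee_rot"]).round(2),"F",np.round(st["force"],1),"M",np.round(st["moment"],3),"w",st["width"],st["gripper_force"])
E
python3 - <<'E'
from h import *
st,im,P=look("b.png"); tool(st)
g=(np.abs(P[...,2]-.143)<.003); I=im.astype(int)
E
```

```text
bar 743 [563.8   7.6] [13.6 43.5] 43.4 pca [0.564  0.0069] 132.4 top 0.18263328741306922
t 3.05 q [ 0.361  0.134 -0.106  0.    -1.33   0.391] pos [0.5645 0.0084 0.3004] rpy [-179.99   -0.    -46.87] F [0.2 0.3 0.5] M [0.081 0.026 0.037] w 0.053862390008315754 0.0
```

View pics/b.png

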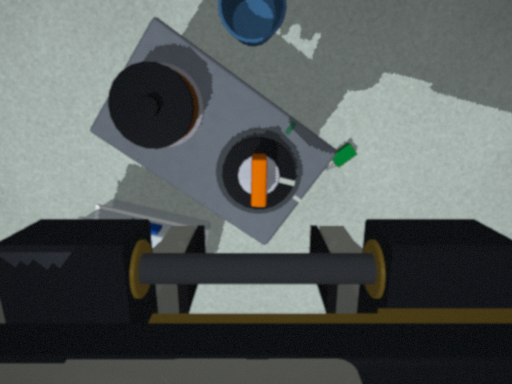

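The wrist view shows the bar at (259,180) lined up with the jaws. The pointer is at (287,182), the white tick at (297,199) and the green tick at (290,128). I'll go down and grasp.

Emit:
carry_out --commands '[{"dp": [0, 0.001, 0.03], "rotation": [0, 0, 0]}, {"dp": [0, 0, 0.03], "rotation": [0, 0, 0]}, {"dp": [0, 0, 0.03], "rotation": [0, 0, 0]}, {"dp": [0, 0, 0.022], "rotation": [0, 0, 0]}, {"dp": [0, 0, 0.01], "rotation": [0, 0, 0]}, {"dp": [0, 0, 0], "rotation": [0, 0, 0]}]'

```text
t: 3.85
eef_pos: [0.5637, 0.0078, 0.1782]
ee_rot: [3.141, 0.0, -0.817]
force: [-0.3, -0.7, -0.0]
width: 0.0499
gripper_force: 0.0
```

Emit:
carry_out --commands '[{"dp": [0, 0, 0], "rotation": [0, 0, 0]}, {"dp": [0, 0, 0], "rotation": [0, 0, 0]}, {"dp": [0, 0, 0], "rotation": [0, 0, 0]}, {"dp": [0, 0, 0], "rotation": [0, 0, 0]}, {"dp": [0, 0, 0], "rotation": [0, 0, 0]}, {"dp": [0, 0, 0], "rotation": [0, 0, 0]}]' --grip 0.0 --force 40

```text
t: 4.6
eef_pos: [0.5638, 0.0078, 0.1783]
ee_rot: [3.142, 0.0, -0.819]
force: [0.3, -0.3, -0.1]
width: 0.0009
gripper_force: 0.0
```

```bash
python3 - <<'E'
from h import *
st=readout.get_state(); tool(st)
E
```

```text
t 4.6 q [ 0.361  0.209 -0.297 -0.    -1.065  0.391] pos [0.5638 0.0078 0.1783] rpy [180.     0.   -46.93] F [ 0.3 -0.3 -0.1] M [ 0.028 -0.012 -0.019] w 0.0009059925310576877 0.0
```

The fingers closed to 0.9 mm on nothing, so I'll look.

```bash
python3 - <<'E'
from h import *
st,im,P=look(); save("c.png",im)
ims,d=vision.grab_frame("scene"); save("c2.png",cv2.resize(ims[110:240,180:320],(640,594)))
cv2.imwrite("pics/c3.png",np.hstack([cv2.resize(cv2.imread("pics/c.png"),(400,300)),cv2.resize(cv2.imread("pics/c2.png"),(400,300))]))
E
```

```text
bar 3453 [578.6  -6. ] [40.3 40.7] 1.5 pca [ 0.5764 -0.0092] -135.7 top 0.28109546817361775
```

View pics/c3.png

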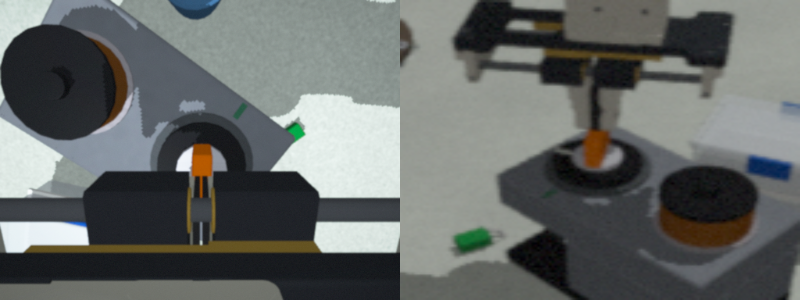

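```bash
python3 - <<'E'
import cv2,numpy as np
a=cv2.imread("pics/c.png")[170:320,190:330]; b=cv2.imread("pics/c2.png")
cv2.imwrite("pics/c4.png",np.hstack([cv2.resize(a,(400,430)),cv2.resize(b[150:480,150:457],(400,430))]))
E
```

```text
(no output)
```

View pics/c4.png

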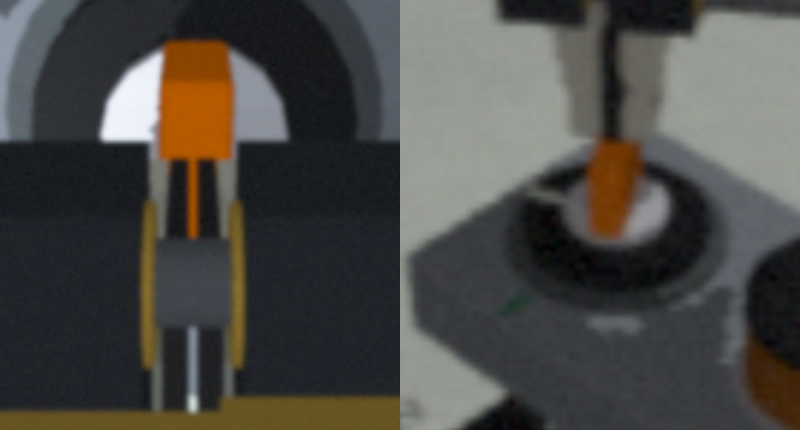

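```bash
python3 - <<'E'
from h import *
T=pose("scene"); im,d=vision.grab_frame("scene"); P=cloud("scene",d,T); I=im.astype(int)
r=np.hypot(P[...,0]-.5637,P[...,1]-.0078)
for z in np.arange(.145,.26,.006):
    m=(r<.035)&(abs(P[...,2]-z)<.003)
    if m.any(): print(round(z,3),m.sum(),"orange",(I[m][:,0]>I[m][:,2]+60).mean().round(2),"c",P[m].mean(0).round(3),"rgb",I[m].mean(0).round())
st=readout.get_state();tool(st);Tw=pose("wrist",st); im,d=vision.grab_frame("wrist"); P=cloud("wrist",d,Tw); I=im.astype(int)
for v in range(170,320,8): print(v,[ (np.round(P[v,u],3).tolist(),I[v,u].tolist()) for u in (257,262)])
E
```

```text
0.145 259 orange 0.0 c [0.569 0.003 0.144] rgb [39. 38. 39.]
0.151 65 orange 0.09 c [0.57  0.007 0.15 ] rgb [114. 104. 101.]
0.157 21 orange 0.57 c [ 0.577 -0.001  0.157] rgb [111.  67.  34.]
0.163 17 orange 0.82 c [0.576 0.    0.163] rgb [108.  61.  24.]
0.169 21 orange 0.95 c [ 0.577 -0.001  0.169] rgb [109.  58.  12.]
0.175 15 orange 1.0 c [ 0.578 -0.003  0.175] rgb [109.  56.   9.]
0.181 39 orange 0.97 c [ 0.573 -0.001  0.18 ] rgb [112.  56.   7.]
0.187 17 orange 0.06 c [0.571 0.002 0.188] rgb [83. 72. 62.]
0.193 30 orange 0.0 c [0.572 0.004 0.193] rgb [91. 89. 85.]
0.199 35 orange 0.0 c [0.571 0.003 0.199] rgb [89. 88. 82.]
0.205 37 orange 0.0 c [0.57  0.002 0.205] rgb [83. 82. 76.]
0.211 34 orange 0.0 c [0.572 0.003 0.211] rgb [81. 80. 75.]
0.217 36 orange 0.0 c [0.572 0.002 0.217] rgb [88. 87. 81.]
0.223 43 orange 0.0 c [0.571 0.002 0.223] rgb [91. 91. 85.]
0.229 48 orange 0.0 c [0.571 0.002 0.229] rgb [88. 88. 82.]
0.235 36 orange 0.0 c [0.57  0.001 0.234] rgb [86. 85. 80.]
0.241 7 orange 0.0 c [ 0.567 -0.002  0.241] rgb [84. 83. 77.]
0.247 3 orange 0.0 c [ 0.569 -0.003  0.24
[... 1213 characters left out ...]
001, 0.215], [26, 27, 27])]
258 [([0.585, -0.015, 0.266], [58, 61, 66]), ([0.585, -0.016, 0.267], [58, 60, 67])]
266 [([0.584, -0.014, 0.268], [62, 69, 74]), ([0.583, -0.015, 0.268], [63, 68, 73])]
274 [([0.583, -0.013, 0.268], [67, 70, 76]), ([0.582, -0.013, 0.267], [66, 71, 76])]
282 [([0.581, -0.011, 0.268], [56, 60, 65]), ([0.581, -0.012, 0.269], [57, 62, 67])]
290 [([0.522, 0.053, 0.131], [79, 85, 91]), ([0.562, 0.006, 0.231], [32, 35, 35])]
298 [([0.517, 0.058, 0.131], [81, 85, 93]), ([0.56, 0.009, 0.232], [32, 32, 35])]
306 [([0.512, 0.063, 0.13], [77, 81, 90]), ([0.558, 0.011, 0.231], [28, 32, 34])]
314 [([0.579, -0.009, 0.277], [105, 92, 55]), ([0.578, -0.009, 0.277], [97, 81, 36])]
```

The pads are closed about 3 mm above the bar. The real fingertips end at z≈0.184, around 31 mm higher than the stated tool geometry implies. I'll reopen, go down 28 mm and grasp again.

Emit:
carry_out --commands '[{"dp": [0, 0, 0], "rotation": [0, 0, 0]}, {"dp": [0, 0, 0], "rotation": [0, 0, 0]}, {"dp": [0, 0, 0], "rotation": [0, 0, 0]}, {"dp": [0, 0, 0], "rotation": [0, 0, 0]}, {"dp": [0, 0, 0], "rotation": [0, 0, 0]}]' --grip 0.05

```text
t: 5.42
eef_pos: [0.5638, 0.0078, 0.1784]
ee_rot: [-3.142, 0.0, -0.819]
force: [0.3, 0.1, -1.0]
width: 0.0449
gripper_force: 0.0
```

Emit:
carry_out --commands '[{"dp": [0, 0, 0.01], "rotation": [0, 0, 0]}, {"dp": [0, 0, 0.01], "rotation": [0, 0, 0]}, {"dp": [0, 0, 0.008], "rotation": [0, 0, 0]}, {"dp": [0, 0, 0], "rotation": [0, 0, 0]}]'

```text
t: 5.92
eef_pos: [0.5632, 0.0076, 0.1493]
ee_rot: [3.14, 0.001, -0.819]
force: [0.1, 0.1, 0.9]
width: 0.0499
gripper_force: 0.0
```

Emit:
carry_out --commands '[{"dp": [0, 0, 0], "rotation": [0, 0, 0]}, {"dp": [0, 0, 0], "rotation": [0, 0, 0]}, {"dp": [0, 0, 0], "rotation": [0, 0, 0]}, {"dp": [0, 0, 0], "rotation": [0, 0, 0]}, {"dp": [0, 0, 0], "rotation": [0, 0, 0]}]' --grip 0.0 --force 40

```text
t: 6.55
eef_pos: [0.5636, 0.0076, 0.1505]
ee_rot: [3.141, -0.0, -0.819]
force: [-1.5, -0.7, 2.3]
width: 0.0137
gripper_force: 40.0
```

```bash
python3 - <<'E'
from h import *
st=readout.get_state(); tool(st)
vision.grab_frame("wrist")
for i in range(4):
    s=readout.get_state(); print(s["t"],s["moment"].round(3)); vision.grab_frame("wrist")
E
```

```text
t 6.55 q [ 0.361  0.234 -0.334  0.    -1.003  0.391] pos [0.5636 0.0076 0.1505] rpy [179.98  -0.   -46.93] F [-1.5 -0.7  2.3] M [-0.29   0.39   0.012] w 0.013667697862007082 39.96265947818756
6.6 [-0.337  0.496 -0.023]
6.65 [-0.38   0.533  0.019]
6.7 [-0.42   0.633  0.005]
6.75 [-0.444  0.648  0.006]
```

Grasped (13.7 mm, 40 N). I'll turn clockwise through the part that's sure to be free (under 0.9 rad).

Emit:
carry_out --commands '[{"dp": [0, 0, 0], "rotation": [0, 0, 4]}, {"dp": [0, 0, 0], "rotation": [0, 0, 8]}, {"dp": [0, 0, 0], "rotation": [0, 0, 8]}, {"dp": [0, 0, 0], "rotation": [0, 0, 8]}, {"dp": [0, 0, 0], "rotation": [0, 0, 8]}, {"dp": [0, 0, 0], "rotation": [0, 0, 8]}, {"dp": [0, 0, 0], "rotation": [0, 0, 4]}, {"dp": [0, 0, 0], "rotation": [0, 0, 0]}]'

```text
t: 7.8
eef_pos: [0.564, 0.0078, 0.1505]
ee_rot: [-3.141, -0.0, -1.656]
force: [-0.4, -1.2, 1.8]
width: 0.0137
gripper_force: 40.0
```

```bash
cat > m.py <<'E'
from h import *
a=[]
for i in range(3):
    st=readout.get_state(); a.append(st["moment"]); vision.grab_frame("wrist")
a=np.array(a); st=readout.get_state(); print("Mz",a[:,2].round(3),"mean",a.mean(0).round(3),"t",round(st["t"],2),"F",st["force"].round(1),"yaw",np.degrees(st["ee_rot"][2]).round(2),"pos",st["eef_pos"].round(4),"q6",st["q"][5].round(3),"w",round(st["width"],4))
E
python3 m.py
```

```text
Mz [0.009 0.101 0.091] mean [-0.483 -0.003  0.067] t 7.95 F [ 0.4 -1.2  2.2] yaw -94.84 pos [0.564  0.0078 0.1505] q6 -0.445 w 0.0134
```

Drag of +0.067 N·m, as expected. I'll go on in 5° checks.

Emit:
carry_out --commands '[{"dp": [0, 0, 0], "rotation": [0, 0, 3]}, {"dp": [0, 0, 0], "rotation": [0, 0, 2]}, {"dp": [0, 0, 0], "rotation": [0, 0, 0]}]'

```text
t: 8.32
eef_pos: [0.564, 0.0078, 0.1505]
ee_rot: [-3.141, 0.0, -1.743]
force: [0.0, -2.0, 2.6]
width: 0.0141
gripper_force: 40.0
```

```bash
python3 m.py
```

```text
Mz [0.074 0.022 0.027] mean [-0.668 -0.421  0.041] t 8.47 F [ 0.8 -1.7  2.6] yaw -99.88 pos [0.5641 0.0078 0.1505] q6 -0.533 w 0.0138
```

Emit:
carry_out --commands '[{"dp": [0, 0, 0], "rotation": [0, 0, 3]}, {"dp": [0, 0, 0], "rotation": [0, 0, 2]}, {"dp": [0, 0, 0], "rotation": [0, 0, 0]}]'

```text
t: 8.85
eef_pos: [0.5641, 0.0078, 0.1505]
ee_rot: [-3.141, 0.0, -1.831]
force: [1.6, -2.0, 2.4]
width: 0.0137
gripper_force: 40.0
```

```bash
python3 m.py
```

```text
Mz [0.062 0.03  0.023] mean [-0.828 -0.824  0.038] t 9.0 F [ 2.  -2.2  2. ] yaw -104.88 pos [0.5641 0.0078 0.1505] q6 -0.621 w 0.0136
```

Emit:
carry_out --commands '[{"dp": [0, 0, 0], "rotation": [0, 0, 3]}, {"dp": [0, 0, 0], "rotation": [0, 0, 2]}, {"dp": [0, 0, 0], "rotation": [0, 0, 0]}]'

```text
t: 9.38
eef_pos: [0.5641, 0.0078, 0.1505]
ee_rot: [-3.141, 0.0, -1.918]
force: [2.3, -2.8, 2.5]
width: 0.0139
gripper_force: 40.0
```

```bash
python3 m.py
```

```text
Mz [0.011 0.052 0.025] mean [-1.083 -1.321  0.029] t 9.53 F [ 2.6 -3.1  2.5] yaw -109.88 pos [0.5641 0.0078 0.1505] q6 -0.708 w 0.0141
```

Emit:
carry_out --commands '[{"dp": [0.0002, -0.0004, 0], "rotation": [0, 0, 3]}, {"dp": [0, 0, 0], "rotation": [0, 0, 2]}, {"dp": [0, 0, 0], "rotation": [0, 0, 0]}]'

```text
t: 9.9
eef_pos: [0.5642, 0.0077, 0.1505]
ee_rot: [-3.141, 0.0, -2.005]
force: [1.3, -1.9, 4.2]
width: 0.0134
gripper_force: 40.0
```

```bash
python3 m.py
```

```text
Mz [0.019 0.078 0.102] mean [-0.151 -0.895  0.066] t 10.05 F [ 1.4 -0.6  5. ] yaw -114.88 pos [0.5642 0.0077 0.1505] q6 -0.795 w 0.0139
```

Lateral load is lower. I'll continue.

Emit:
carry_out --commands '[{"dp": [0, 0, 0], "rotation": [0, 0, 3]}, {"dp": [0, 0, 0], "rotation": [0, 0, 2]}, {"dp": [0, 0, 0], "rotation": [0, 0, 0]}]'

```text
t: 10.42
eef_pos: [0.5642, 0.0076, 0.1505]
ee_rot: [-3.141, 0.0, -2.093]
force: [1.6, -0.4, 5.8]
width: 0.0134
gripper_force: 40.0
```

```bash
python3 m.py
```

```text
Mz [0.008 0.082 0.026] mean [ 0.24  -0.83   0.038] t 10.57 F [1.6 0.3 5.7] yaw -119.88 pos [0.5642 0.0076 0.1505] q6 -0.882 w 0.014
```

Emit:
carry_out --commands '[{"dp": [0, 0, 0], "rotation": [0, 0, 3]}, {"dp": [0, 0, 0], "rotation": [0, 0, 2]}, {"dp": [0, 0, 0], "rotation": [0, 0, 0]}]'

```text
t: 10.95
eef_pos: [0.5643, 0.0076, 0.1505]
ee_rot: [-3.141, 0.0, -2.18]
force: [2.0, -0.0, 5.0]
width: 0.0137
gripper_force: 40.0
```

```bash
python3 m.py
```

```text
Mz [0.071 0.02  0.104] mean [ 0.19  -0.918  0.065] t 11.1 F [2.6 0.5 6. ] yaw -124.89 pos [0.5642 0.0076 0.1505] q6 -0.969 w 0.0138
```

Emit:
carry_out --commands '[{"dp": [0, 0, 0], "rotation": [0, 0, 3]}, {"dp": [0, 0, 0], "rotation": [0, 0, 2]}, {"dp": [0, 0, 0], "rotation": [0, 0, 0]}]'

```text
t: 11.48
eef_pos: [0.5643, 0.0076, 0.1504]
ee_rot: [-3.141, 0.0, -2.268]
force: [2.5, 0.8, 4.2]
width: 0.0136
gripper_force: 40.0
```

```bash
python3 m.py
```

```text
Mz [0.08  0.018 0.03 ] mean [ 0.213 -1.005  0.043] t 11.62 F [ 3.7 -0.   5.1] yaw -129.91 pos [0.5643 0.0076 0.1505] q6 -1.057 w 0.0141
```

Emit:
carry_out --commands '[{"dp": [0, 0, 0], "rotation": [0, 0, 3]}, {"dp": [0, 0, 0], "rotation": [0, 0, 2]}, {"dp": [0, 0, 0], "rotation": [0, 0, 0]}]'

```text
t: 12.0
eef_pos: [0.5643, 0.0076, 0.1505]
ee_rot: [-3.141, 0.0, -2.355]
force: [2.7, 0.9, 4.0]
width: 0.014
gripper_force: 40.0
```

```bash
python3 m.py
```

```text
Mz [0.061 0.015 0.001] mean [ 0.184 -1.185  0.026] t 12.15 F [ 1.8 -0.3  5. ] yaw -134.9 pos [0.5643 0.0075 0.1505] q6 -1.144 w 0.0138
```

Emit:
carry_out --commands '[{"dp": [0, 0, 0], "rotation": [0, 0, 3]}, {"dp": [0, 0, 0], "rotation": [0, 0, 2]}, {"dp": [0, 0, 0], "rotation": [0, 0, 0]}]'

```text
t: 12.52
eef_pos: [0.5643, 0.0075, 0.1505]
ee_rot: [-3.141, 0.0, -2.442]
force: [3.5, -0.4, 4.9]
width: 0.0134
gripper_force: 40.0
```

```bash
python3 m.py
```

```text
Mz [0.044 0.066 0.028] mean [ 0.084 -1.406  0.046] t 12.68 F [ 2.9 -0.3  4.5] yaw -139.87 pos [0.5643 0.0075 0.1505] q6 -1.231 w 0.014
```

Emit:
carry_out --commands '[{"dp": [0, 0, 0], "rotation": [0, 0, 3]}, {"dp": [0, 0, 0], "rotation": [0, 0, 2]}, {"dp": [0, 0, 0], "rotation": [0, 0, 0]}]'

```text
t: 13.05
eef_pos: [0.5643, 0.0075, 0.1505]
ee_rot: [-3.141, 0.0, -2.529]
force: [3.5, -0.7, 5.2]
width: 0.0139
gripper_force: 40.0
```

```bash
python3 m.py
```

```text
Mz [0.032 0.027 0.082] mean [-0.066 -1.701  0.047] t 13.2 F [ 3.9 -0.8  4.2] yaw -144.88 pos [0.5643 0.0075 0.1505] q6 -1.318 w 0.0134
```

Emit:
carry_out --commands '[{"dp": [-0.0003, -0.0002, 0], "rotation": [0, 0, 3]}, {"dp": [0, 0, 0], "rotation": [0, 0, 2]}, {"dp": [0, 0, 0], "rotation": [0, 0, 0]}]'

```text
t: 13.58
eef_pos: [0.5644, 0.0074, 0.1504]
ee_rot: [-3.142, -0.0, -2.617]
force: [3.0, -0.7, 6.4]
width: 0.0132
gripper_force: 40.0
```

```bash
python3 m.py
```

```text
Mz [ 0.079 -0.011  0.077] mean [-0.078 -1.398  0.048] t 13.72 F [ 2.3 -0.1  5.6] yaw -149.9 pos [0.5644 0.0074 0.1505] q6 -1.405 w 0.0136
```

Emit:
carry_out --commands '[{"dp": [0, 0, 0], "rotation": [0, 0, 3]}, {"dp": [0, 0, 0], "rotation": [0, 0, 2]}, {"dp": [0, 0, 0], "rotation": [0, 0, 0]}]'

```text
t: 14.1
eef_pos: [0.5644, 0.0074, 0.1505]
ee_rot: [-3.141, -0.0, -2.704]
force: [3.4, -0.9, 5.3]
width: 0.0141
gripper_force: 40.0
```

```bash
python3 m.py
```

```text
Mz [0.092 0.064 0.044] mean [-0.102 -1.435  0.067] t 14.25 F [ 2.8 -0.4  5.6] yaw -154.89 pos [0.5644 0.0074 0.1505] q6 -1.493 w 0.0143
```

Emit:
carry_out --commands '[{"dp": [0, 0, 0], "rotation": [0, 0, 3]}, {"dp": [0, 0, 0], "rotation": [0, 0, 2]}, {"dp": [0, 0, 0], "rotation": [0, 0, 0]}]'

```text
t: 14.62
eef_pos: [0.5644, 0.0074, 0.1504]
ee_rot: [-3.141, -0.0, -2.791]
force: [3.6, -1.0, 5.3]
width: 0.0135
gripper_force: 40.0
```

```bash
python3 m.py
```

```text
Mz [0.047 0.062 0.053] mean [-0.207 -1.469  0.054] t 14.78 F [ 4.3 -1.   6. ] yaw -159.89 pos [0.5644 0.0073 0.1504] q6 -1.58 w 0.0138
```

Emit:
carry_out --commands '[{"dp": [0, 0, 0], "rotation": [0, 0, 3]}, {"dp": [0, 0, 0], "rotation": [0, 0, 2]}, {"dp": [0, 0, 0], "rotation": [0, 0, 0]}]'

```text
t: 15.15
eef_pos: [0.5644, 0.0073, 0.1505]
ee_rot: [-3.141, -0.0, -2.878]
force: [3.5, -0.3, 6.2]
width: 0.0135
gripper_force: 40.0
```

```bash
python3 m.py
```

```text
Mz [0.075 0.01  0.09 ] mean [-0.302 -1.507  0.058] t 15.3 F [ 2.9 -1.2  6.2] yaw -164.89 pos [0.5644 0.0073 0.1505] q6 -1.667 w 0.0133
```

Emit:
carry_out --commands '[{"dp": [0, 0, 0], "rotation": [0, 0, 3]}, {"dp": [0, 0, 0], "rotation": [0, 0, 2]}, {"dp": [0, 0, 0], "rotation": [0, 0, 0]}]'

```text
t: 15.68
eef_pos: [0.5644, 0.0073, 0.1505]
ee_rot: [-3.141, -0.0, -2.966]
force: [4.4, -0.6, 5.2]
width: 0.0139
gripper_force: 40.0
```

```bash
python3 m.py
```

```text
Mz [0.041 0.033 0.086] mean [-0.38  -1.557  0.054] t 15.82 F [ 3.2 -1.1  4.9] yaw -169.89 pos [0.5644 0.0073 0.1505] q6 -1.754 w 0.0138
```

Emit:
carry_out --commands '[{"dp": [0, 0, 0], "rotation": [0, 0, 3]}, {"dp": [0, 0, 0], "rotation": [0, 0, 2]}, {"dp": [0, 0, 0], "rotation": [0, 0, 0]}]'

```text
t: 16.2
eef_pos: [0.5644, 0.0072, 0.1505]
ee_rot: [-3.141, -0.0, -3.053]
force: [3.3, -1.8, 5.4]
width: 0.0139
gripper_force: 40.0
```

```bash
python3 m.py
```

```text
Mz [0.234 0.185 0.147] mean [-0.427 -1.559  0.189] t 16.35 F [ 3.5 -0.6  5.2] yaw -174.88 pos [0.5644 0.0073 0.1505] q6 -1.841 w 0.0136
```

The stop is reached (0.19 N·m). I'll snug it by another 2.5°.

Emit:
carry_out --commands '[{"dp": [0, 0, 0], "rotation": [0, 0, 1.5]}, {"dp": [0, 0, 0], "rotation": [0, 0, 1]}, {"dp": [0, 0, 0], "rotation": [0, 0, 0]}, {"dp": [0, 0, 0], "rotation": [0, 0, 0]}]'

```text
t: 16.85
eef_pos: [0.5644, 0.0072, 0.1505]
ee_rot: [-3.141, -0.0, -3.096]
force: [3.3, -2.3, 4.9]
width: 0.014
gripper_force: 40.1
```

```bash
python3 m.py; python3 m.py
```

```text
Mz [0.273 0.304 0.307] mean [-0.508 -1.57   0.295] t 17.0 F [ 3.6 -1.8  4.7] yaw -177.36 pos [0.5644 0.0072 0.1505] q6 -1.885 w 0.0136
Mz [0.306 0.306 0.382] mean [-0.517 -1.582  0.331] t 17.15 F [ 3.5 -1.2  5.1] yaw -177.36 pos [0.5644 0.0072 0.1505] q6 -1.885 w 0.0138
```

Snug at about 0.31 N·m, so a wind-up of about 4.5°. To back off a quarter turn I need 90 + 4.5 + 0.9 ≈ 95.4°.

Emit:
carry_out --commands '[{"dp": [0, 0, 0], "rotation": [0, 0, -5]}, {"dp": [0, 0, 0], "rotation": [0, 0, -9]}, {"dp": [0, 0, 0], "rotation": [0, 0, -9]}, {"dp": [0, 0, 0], "rotation": [0, 0, -9]}, {"dp": [0, 0, 0], "rotation": [0, 0, -9]}, {"dp": [0, 0, 0], "rotation": [0, 0, -9]}, {"dp": [0, 0, 0], "rotation": [0, 0, -9]}, {"dp": [0, 0, 0], "rotation": [0, 0, -9]}]'

```text
t: 18.15
eef_pos: [0.5641, 0.0076, 0.1504]
ee_rot: [3.141, 0.0, -1.904]
force: [1.6, 1.2, 6.7]
width: 0.0138
gripper_force: 40.0
```

Emit:
carry_out --commands '[{"dp": [0, 0, 0], "rotation": [0, 0, -9]}, {"dp": [0, 0, 0], "rotation": [0, 0, -9]}, {"dp": [0, 0, 0], "rotation": [0, 0, -5]}, {"dp": [0, 0, 0], "rotation": [0, 0, -3]}, {"dp": [0, 0, 0], "rotation": [0, 0, -1.4]}, {"dp": [0, 0, 0], "rotation": [0, 0, 0]}, {"dp": [0, 0, 0], "rotation": [0, 0, 0]}]'

```text
t: 19.02
eef_pos: [0.5639, 0.0077, 0.1504]
ee_rot: [3.141, 0.0, -1.431]
force: [1.3, 1.3, 7.7]
width: 0.0136
gripper_force: 40.0
```

```bash
python3 m.py
```

```text
Mz [-0.017 -0.048  0.024] mean [ 0.67  -0.448 -0.014] t 19.18 F [0.9 1.1 6.5] yaw -82.0 pos [0.5639 0.0077 0.1504] q6 -0.22 w 0.0139
```

Now I'll let go, rise and look at the pointer.

Emit:
carry_out --commands '[{"dp": [0, 0, 0], "rotation": [0, 0, 0]}, {"dp": [0, 0, 0], "rotation": [0, 0, 0]}, {"dp": [0, 0, 0], "rotation": [0, 0, 0]}, {"dp": [0, 0, 0], "rotation": [0, 0, 0]}, {"dp": [0, 0, 0], "rotation": [0, 0, 0]}]' --grip 0.05

```text
t: 19.8
eef_pos: [0.5643, 0.0075, 0.1502]
ee_rot: [3.141, 0.0, -1.432]
force: [0.3, 0.6, 0.6]
width: 0.0494
gripper_force: 0.0
```

Emit:
carry_out --commands '[{"dp": [0, 0, -0.02], "rotation": [0, 0, 0]}, {"dp": [0, 0, -0.04], "rotation": [0, 0, 0]}, {"dp": [0, 0, -0.04], "rotation": [0, 0, 0]}, {"dp": [0, 0, -0.02], "rotation": [0, 0, 0]}, {"dp": [0, 0, 0], "rotation": [0, 0, 0]}, {"dp": [0, 0, 0], "rotation": [0, 0, 0]}]'

```text
t: 20.55
eef_pos: [0.5639, 0.0075, 0.2695]
ee_rot: [3.14, 0.0, -1.432]
force: [0.6, 0.3, -0.3]
width: 0.0505
gripper_force: 0.0
```

```bash
python3 - <<'E'
from h import *
st,im,P=look("d.png"); tool(st)
I=im.astype(int); c=np.array([.5637,.0077])
r=np.hypot(P[...,0]-c[0],P[...,1]-c[1]); ang=np.degrees(np.arctan2(P[...,1]-c[1],P[...,0]-c[0]))
mn=I.min(-1); mx=I.max(-1)
def rep(n,m):
    if m.any(): print(n,m.sum(),P[m].mean(0).round(4),"r",r[m].min().round(3),r[m].max().round(3),"ang of mean",np.degrees(np.arctan2(P[m][:,1].mean()-c[1],P[m][:,0].mean()-c[0])).round(2))
bright=(mn>110)&(mx-mn<40)
rep("pointer",bright&(r>.023)&(r<.036)&(P[...,2]>.137))
rep("white tick",bright&(r>.038)&(r<.055)&(P[...,2]>.12))
rep("green tick",(I[...,1]>I[...,0]+15)&(I[...,1]>I[...,2]+8)&(r<.055)&(P[...,2]>.12))
v,u=np.where(r<.058); k=im[v.min():v.max(),u.min():u.max()]
print(u.min(),v.min(),k.shape); save("d2.png",cv2.resize(k,None,fx=4,fy=4,interpolation=cv2.INTER_CUBIC)[:600,:800])
E
```

```text
bar 902 [563.6   7.8] [13.1 44.3] 7.8 pca [0.5637 0.0069] 98.1 top 0.18264551185432504
t 20.55 q [ 3.600e-01  1.480e-01 -1.580e-01 -1.000e-03 -1.265e+00 -2.210e-01] pos [0.5639 0.0075 0.2695] rpy [ 1.7993e+02  1.0000e-02 -8.2040e+01] F [ 0.6  0.3 -0.3] M [0.13  0.045 0.036] w 0.050472339076664104 0.0
pointer 121 [ 0.5677 -0.0129  0.2808] r 0.023 0.035 ang of mean -79.08
white tick 819 [0.5487 0.0375 0.1356] r 0.042 0.055 ang of mean 116.72
green tick 36 [ 0.5709 -0.0436  0.1312] r 0.049 0.055 ang of mean -82.06
0 116 (267, 511, 3)
```

View pics/d2.png

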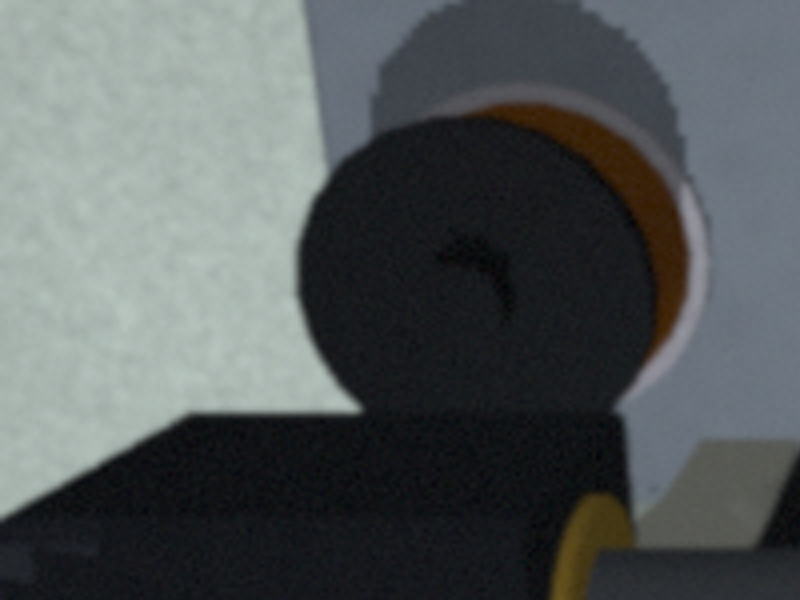

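That crop was centred on the gripper, not the ring. I'll filter by height and crop around the knob.

```bash
cat > p.py <<'E'
from h import *
import sys
st,im,P=look(); tool(st)
I=im.astype(int); c=np.array([.5637,.0077])
r=np.hypot(P[...,0]-c[0],P[...,1]-c[1])
mn=I.min(-1); mx=I.max(-1)
def rep(n,m):
    if m.any(): print(n,m.sum(),P[m].mean(0).round(4),"ang",np.degrees(np.arctan2(P[m][:,1].mean()-c[1],P[m][:,0].mean()-c[0])).round(2))
zr=(P[...,2]>.138)&(P[...,2]<.149)
rep("pointer",(mn>75)&zr&(r>.024)&(r<.036))
g=(I[...,1]>I[...,0]+15)&(r<.058)&(abs(P[...,2]-.131)<.004); rep("green",g)
rep("white",(mn>150)&(r>.038)&(r<.055)&(abs(P[...,2]-.131)<.004))
k=(r<.058)&(P[...,2]<.15)&(P[...,2]>.125); v,u=np.where(k)
print(u.min(),u.max(),v.min(),v.max())
crop=im[v.min():v.max(),u.min():u.max()]; s=min(800/crop.shape[1],600/crop.shape[0]); save(sys.argv[1],cv2.resize(crop,None,fx=s,fy=s,interpolation=cv2.INTER_CUBIC))
E
python3 p.py e.png
```

```text
bar 903 [563.5   7.5] [13.1 43.9] 8.1 pca [0.5636 0.0068] 98.6 top 0.1824008326558511
t 20.6 q [ 0.36   0.149 -0.159 -0.    -1.265 -0.221] pos [0.5638 0.0074 0.2692] rpy [179.89  -0.   -82.04] F [ 0.3 -0.5 -0.8] M [ 0.058 -0.002  0.041] w 0.05030206750062027 0.0
pointer 83 [ 0.568  -0.0221  0.143 ] ang -81.82
green 69 [ 0.5711 -0.0447  0.131 ] ang -81.96
white 40 [0.5143 0.0013 0.1315] ang -172.58
195 315 116 236
```

View pics/e.png

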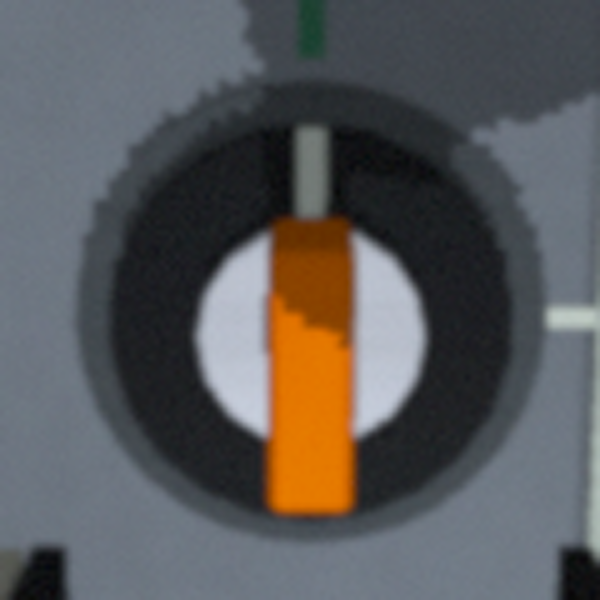

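The pointer at (312,170) lines up with the green tick at (312,30); both measure about -82°. The gripper is open and clear of the knob, so I'll hand in.

```bash
python3 -c "
from station import arm
print(arm.job_done())"
```

```text
the job is handed in; nothing more can be done
None
```

The grinder is set and the job handed in: I screwed the knob in until it bottomed snug (about 0.31 N·m), backed it off a quarter turn so the pointer lines up with the green tick, then let go and lifted clear.

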